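Pin the tube mixer's lever in its upright position

TASK

Swing the tube mixer's lever upright so that its hole lines up with the holes in the two cheeks. Then draw the locking pin out of its sleeve, lay it flat on the bench and let go of it, take it again in a way that leaves its shank free, and push it through all three holes until its shoulder is fully home against the cheek; let go and leave it there. Do not shift the other things on the bench.

Things in the scene. Friction and masses are not known exactly. Their poses are not given: they have to be found in the camera images.
- mixer: White rocking tube mixer, fixed; origin under its centre; z up, y along its hole line. Base 150 x 130 x 14 mm. Two upright cheeks 10 mm thick, outer faces 46 mm either side of the centre along y, 80 mm wide up to 105 mm, then 42 mm wide ears up to 155 mm, each with a round 23 mm hole. Between them swings a rotor with a lever. Mixer and sleeve can change sides of the bench.
- mixer_lock (a point): Middle of the hole line, 130 mm above the bench, halfway between the cheeks; y axis along the line (level), z up. The lever's plate, 12 mm thick, has the same 23 mm hole midway between the ears. The pin may be put in from either end of the line.
- rotor (a joint): Swing of the lever (rad) about a level axis along the mixer's y, 50 mm straight below mixer_lock. 0 = upright, its hole then in line with both ears; negative = leaning to the mixer's -x (towards the robot), as it starts; positive turns its top to +x. Travel -1 to 1. It stays where it is left (stiff: 0.22 N m, about 2.5 N at the bar).
- mixer_bar (a point): Middle of the black round cross-bar on top of the lever (T shape): 16 mm thick, 68 mm long, along the hole line, 95 mm from the rotor's axis. The lever's 12 mm wide neck joins under its middle: grip it from above about 20 mm to one side, fingers part open (it can turn between them), or push it.
- sleeve_mouth (a point): Open mouth of the grey sleeve block, fixed to the bench, that holds the pin; 10 mm above the bench; -x axis points level out of the mouth. The block reaches 76 mm behind the mouth, is 88 mm wide, 44 mm high; its roofed tunnel is 48 mm wide, 30 mm high, with the bench as its floor.
- pin: Loose locking pin, 170 mm long, 0.11 to 0.18 kg: round steel shank 20 mm thick, 110 mm from shoulder to tip, its last 20 mm tapering to 8 mm, and a flat black paddle handle. Origin on its underside at the shoulder, x axis to the tip. At the start it lies level on the bench (centre line 10 mm up), paddle inside the sleeve, shank sticking out.
- pin_shank (a point): Point on the pin's centre line 46 mm from the shoulder towards the tip: it lies at mixer_lock when the pin is home. x axis along the pin to its tip.
- pin_paddle (a point): Centre of the pin's paddle handle, 30 mm behind the shoulder: 60 mm along the pin, 40 mm wide, 20 mm thick, as thick as the shank, so the lying pin stays level and does not roll. Axes as pin_shank.
- jar: Bystander, leave alone: amber glass jar, 44 mm across, 50 mm high, standing between mixer and sleeve; origin at the middle of its underside.
- foam_lid: Bystander, leave alone: grey foam box lid lying open side up, 75 x 100 x 25 mm; origin at the middle of its underside.
- beaker: Bystander, leave alone: glass beaker, 68 mm across, 90 mm high; origin at the middle of its underside.
- flask: Bystander, leave alone: white plastic bottle, 60 mm across, 150 mm high; origin at the middle of its underside.
- spatula: Bystander, leave alone: lying spatula with black handle, 180 mm long; origin at the middle of its underside.
- tube_rack: Bystander, leave alone: clear rack with glass tubes, 60 x 150 mm, 105 mm high; origin at the middle of its underside.
There are look-alikes about, which are no part of the job. What is shaped like the mixer but yellow is not meant. Leave any blue look-alike of the part that bears sleeve_mouth alone.

How it is judged:
By the outcome, as a careful person would: the job done as asked, in the order asked, and still so for the second after the job is handed in, with the robot touching nothing.
It also fails if it takes over 72 s, if anything falls off the work surface, if the arm or the gripper's body presses on something with over 40 N, if the wrist force passes 120 N, or if a joint passes its speed limit or range.

ROBOT

A 6-joint arm with a two-finger parallel gripper is mounted at the origin on the work surface. World frame = base frame: x ahead of the robot, y to its left, z up, the work surface at z = 0. Lengths are in m, angles in degrees, forces in N, time in s.
With the tool pointing down it reaches from about 0.25 to 0.725 m from the base axis. Payload 9.7 kg.
Tool frame: the origin (TCP) lies on the centre line of the jaws, within the pads' length; the fingertips stand bot.nose_length ahead of it and the grasp point (between the pads) lies 11 mm behind it (bot.nose_length is the distance from the TCP to the fingertips, in m); z points along the fingers, y is the line along which they close (so a half turn about z gives the same grasp; the last joint's range is limited). The gripper opens to 85 mm and grips with 20 to 120 N. Pads are 22 mm wide; open, the fingers measure 114 mm over their backs; the gripper's body (76 mm by 85 mm) begins 54 mm behind the grasp point. The pads swing forward as they close: fully open they stand 13 mm farther back than shut.
Start: joints at [0, 4.979, 10.078, 95.1, 0, 90], TCP at [0.55, -0, 0.239] pointing down, gripper open.
Joint ranges: [-179.16, 179.16], [-48.56, 103.87], [-65.8, 70.77], [-126.05, 130.52], [-82.76, 87.17], [-180, 180]. Speed limits (degrees/s): [127.2, 127.2, 147.25, 180, 180, 180].

INTERFACE

Orientations are given as [roll, pitch, yaw] about the fixed x, y, z axes, in that order (R = Rz(yaw) Ry(pitch) Rx(roll)).
In Python, from workcell import bot gives the robot as it stands. The module is installed in compiled form; this text tells all that it offers.
- The arm moves only by the shell command python3 -m inch 'ROWS' [OPENING] [FORCE]. ROWS is JSON, a list of rows, each a list of 4 numbers: the shift along the world's x, y, z in cm, then the turn about the world's z in degrees. A call has exactly 8 rows; each row is the pose to reach, as a shift and turn from the pose commanded when the call began; what a row does not reach only later rows make up. A row lasts 1/8 s, in which the tool goes at most 62.5 mm and 10.7 degrees, less where a joint would pass 70% of its speed; a pose out of reach is approached as far as the arm can. A call with a gripper value outside its range is refused whole. OPENING is the finger opening in cm, from 0 to 8.54, set as the call begins (- or left out, the last holds). The fingers move at their own pace and stop on an object; FORCE is the grip in N (left out, the last holds). Time passes only in rows, so rows that repeat a pose let the fingers close, or fill a call up. It gives the time, the measured TCP pose, the force, the opening and the grip force at its end, in the units of the state.
- bot.get_obs(): the state, without advancing time (a new reading comes with each control period).
- bot.camera(name): name is "scene" or "side" or "wrist"; returns a dict with "img" (384x512x3 uint8, red, green, blue), "fovy" (degrees; the focal length in pixels is half the picture's height over the tangent of half this angle, whatever the lens; pixels are square), "cx", "cy" (the principal point, pixels), "R" (3x3) and "t" (3): a world point X has camera coordinates R X + t; the wrist camera has in their place "mount" (4x4, takes a point from camera to tool coordinates, whose origin is the TCP and whose axes are the flange's). Camera axes: x right, y down, z forward; pixel columns grow to the right and rows downward; lengths in m; the calibration is good to about 2 mm. A picture is of the moment at which its call begins: read the wrist's pose just before it. There is no depth.
- bot.job_done(): hands the job in; it is judged then, once.
Trained networks look in a picture, given as the dict that the camera call returned (one of the last four; its "shot" number tells which), for a name from the list of things; names that differ only in an ending like _2 or _b are one class to them, and where a whole thing is asked for, a point or a joint stands for the part that bears it (a point fixed in the world has none). Each returns a list of dicts, best first, with "score" (0 to 1); they miss things now and then, are a little off and sometimes report something else, mostly with a low value. They report only what shows in the picture. A call takes as long as a camera call. They do not tell look-alikes from the thing itself.
- bot.find_in(thing, picture): "point" ([column, row] in pixels, amid what is visible of it).
- bot.landmark_of(thing, picture): "point" ([column, row] in pixels: a listed point, or the origin of a listed thing).
The state is a dict: "time": time; "q": joint angles; "qd": joint speeds; "joint_efforts": joint torques, N m; "ee_pos": TCP position; "tcp_rot": TCP orientation; "wrist_force": force on the tool from outside, world axes, zero at the start; "torque": the same for the moment, N m; "opening": finger opening in m; "grasp_force": force on a finger pad.
Only numpy, scipy, OpenCV 4.12 (cv2) and the standard library are available. Lean on these libraries where they do the work, as an engineer would, in place of code of your own. Each camera call takes 0.05 s, during which the arm holds its last target. There are 200 camera calls.

## Working session

There is one attempt and no reset: what is moved stays moved. The work goes in short steps, Python scripts to look and compute and a shell command to move; the robot and the scene stay as the last step left them, time stands still between calls to the robot, and variables do not carry over. Pictures are saved under pics/ and viewed, at most 10 in all, crops included, and the job is handed in when it is done.

```bash
mkdir -p pics; cat > h.py <<'E'
import numpy as np, cv2
from scipy.spatial.transform import Rotation as Ro
from workcell import bot
def K(c):
    f=c["img"].shape[0]/2/np.tan(np.radians(c["fovy"])/2); return f
def shoot(name):
    o=bot.get_obs(); c=bot.camera(name)
    if name=="wrist":
        T=np.eye(4); T[:3,:3]=Ro.from_euler('xyz',o["tcp_rot"],degrees=True).as_matrix(); T[:3,3]=o["ee_pos"]
        W=T@np.array(c["mount"]); c["R"]=W[:3,:3].T; c["t"]=-c["R"]@W[:3,3]
    return c
def ray(c,p):
    R=np.array(c["R"]);t=np.array(c["t"]);d=np.array([(p[0]-c["cx"])/K(c),(p[1]-c["cy"])/K(c),1.])
    return -R.T@t, R.T@d
def at_z(c,p,z):
    o,d=ray(c,p); return o+d*(z-o[2])/d[2]
def proj(c,X):
    v=np.array(c["R"])@np.array(X)+np.array(c["t"]); return [c["cx"]+K(c)*v[0]/v[2], c["cy"]+K(c)*v[1]/v[2]]
def tri(obs):
    A=np.zeros((3,3));b=np.zeros(3)
    for c,p in obs:
        o,d=ray(c,p);d/=np.linalg.norm(d);M=np.eye(3)-np.outer(d,d);A+=M;b+=M@o
    X=np.linalg.solve(A,b); return X,[np.linalg.norm(np.array(proj(c,X))-p) for c,p in obs]
def save(c,n,s=1.5): cv2.imwrite(f"pics/{n}.png",cv2.resize(c["img"][:,:,::-1],None,fx=s,fy=s))
E
python3 - <<'E'
from h import *
np.set_printoptions(precision=3,suppress=True)
print(bot.nose_length)
C={n:shoot(n) for n in("scene","side")}
for n,c in C.items():
    save(c,n+"0",1.5); print(n,ray(c,[c["cx"],c["cy"]]))
for th,z in [("mixer",0),("mixer_lock",.13),("mixer_bar",.15),("sleeve_mouth",.01),("pin",0),("pin_shank",.01),("pin_paddle",.01),("jar",0),("foam_lid",0),("beaker",0),("flask",0),("spatula",0),("tube_rack",0)]:
    for n,c in C.items():
        for r in bot.landmark_of(th,c)[:2]: print(th,n,np.round(r["score"],2),np.round(r["point"]),at_z(c,r["point"],z))
E
```

```text
0.008
scene (array([ 1.325, -0.04 ,  0.69 ]), array([-0.807,  0.049, -0.588]))
side (array([-0.13 , -0.682,  0.916]), array([ 0.54 ,  0.545, -0.641]))
mixer scene 0.61 [323. 231.] [0.591 0.188 0.   ]
mixer scene 0.57 [294. 188.] [0.377 0.138 0.   ]
mixer side 0.9 [187. 224.] [0.371 0.13  0.   ]
mixer side 0.35 [321. 242.] [ 0.62  -0.216  0.   ]
mixer_lock scene 0.88 [325. 196.] [0.601 0.179 0.13 ]
mixer_lock scene 0.72 [301. 152.] [0.372 0.153 0.13 ]
mixer_lock side 0.64 [230. 158.] [0.594 0.169 0.13 ]
mixer_bar scene 0.6 [320. 173.] [0.52  0.182 0.15 ]
mixer_bar scene 0.59 [299. 138.] [0.318 0.156 0.15 ]
mixer_bar side 0.7 [176. 185.] [0.366 0.153 0.15 ]
mixer_bar side 0.6 [220. 153.] [0.57 0.19 0.15]
sleeve_mouth scene 0.84 [212. 172.] [ 0.277 -0.134  0.01 ]
sleeve_mouth scene 0.64 [174. 241.] [ 0.611 -0.223  0.01 ]
sleeve_mouth side 0.82 [223. 288.] [ 0.286 -0.143  0.01 ]
sleeve_mouth side 0.62 [322. 244.] [ 0.609 -0.227  0.01 ]
pin side 0.66 [322. 246.] [ 0.611 -0.228 -0.   ]
pin side 0.29 [294. 196.] [ 0.725 -0.015 -0.   ]
pin_shank scene 0.65 [173. 231.] [ 0.57 -0.23  0.01]
pin_shank side 0.55 [314. 252.] [ 0.565 -0.233  0.01 ]
pin_paddle scene 0.34 [327. 194.] [0.433 0.233 0.01 ]
pin_paddle side 0.75 [330. 237.] [ 0.649 -0.226  0.01 ]
jar scene 0.71 [248. 232.] [ 0.579 -0.021  0.   ]
jar side 0.45 [268. 215.] [ 0.587 -0.019  0.   ]
jar side 0.25 [324. 247.] [ 0.609 -0.236  0.   ]
foam_lid scene 0.68 [260. 273.] [ 0.728 -0.     0.   ]
foam_lid side 0.69 [297. 195.] [ 0.736 -0.017  0.   ]
beaker scene 0.64 [394. 208.] [0.503 0.425 0.   ]
beaker side 0.72 [226. 187.] [0.586 0.185 0.   ]
beaker side 0.71 [166. 170.] [0.487 0.416 0.   ]
flask scene 0.83 [113. 220.] [ 0.497 -0.416  0.   ]
flask side 0.83 [355. 306.] [ 0.503 -0.422  0.   ]
spatula scene 0.88 [413. 238.] [0.635 0.429 0.   ]
spatula scene 0.58 [170. 241.] [ 0.599 -0.236  0.   ]
tube_rack scene 0.89 [ 84. 259.] [ 0.65  -0.449  0.   ]
```

View pics/scene0.png

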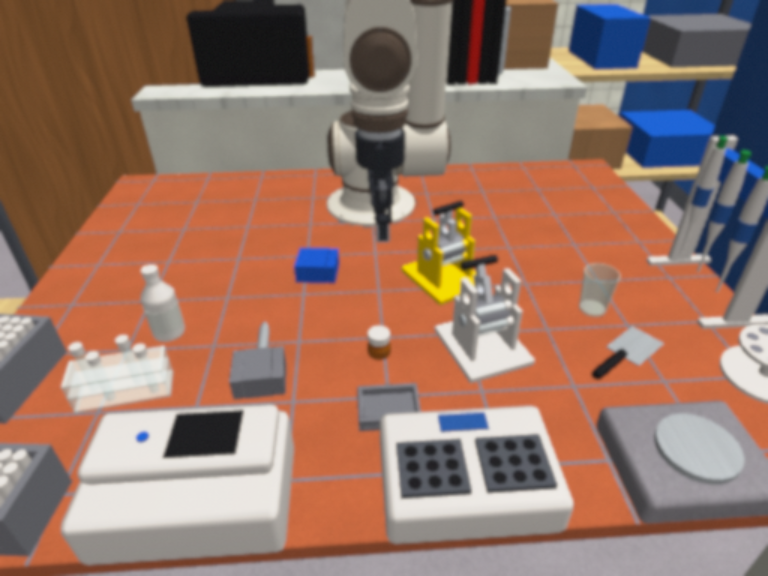

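View pics/side0.png

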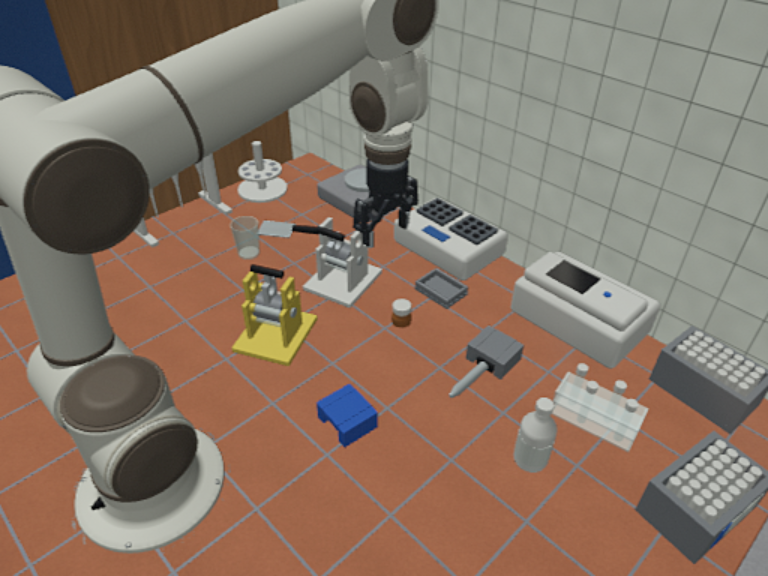

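The scene picture shows the white mixer at about (485,320), leaning back, with the yellow look-alike behind it at (445,255). The grey sleeve is at (258,370) with the pin's shank pointing at the robot; the blue look-alike is at (317,265). The side view agrees. I'll move over the mixer for a close look.

```bash
python3 -m inch '[[0,2,5,0],[-1,5,10,0],[-2,7,14,0],[-2,9,16,0],[-2,9,16,0],[-2,9,16,0],[-2,9,16,0],[-2,9,16,0]]'
python3 - <<'E'
from h import *
np.set_printoptions(precision=3,suppress=True)
c=shoot("wrist"); save(c,"w1"); print(bot.get_obs()["tcp_rot"],c["fovy"],c["cx"],c["cy"],np.array(c["mount"]))
s=shoot("scene"); d=shoot("side")
for th in ["mixer","mixer_lock","mixer_bar","jar"]:
    for n,k in (("w",c),("sc",s),("si",d)):
        for r in bot.landmark_of(th,k)[:2]: print(th,n,np.round(r["score"],2),np.round(r["point"]),at_z(k,r["point"],dict(mixer=0,mixer_lock=.13,mixer_bar=.15,jar=0)[th]))
E
```

```text
time: 2.4
ee_pos: [0.5299, 0.0895, 0.3987]
tcp_rot: [-179.9, 0.0, 90.0]
wrist_force: [1.2, -0.5, 0.9]
opening: 0.0853
grasp_force: 0.0
[-179.958    0.008   89.962] 64.69377440922054 255.87989806931736 186.51037707167748 [[ 0.001 -0.965 -0.261  0.066]
 [ 1.     0.001 -0.    -0.   ]
 [ 0.001 -0.261  0.965 -0.135]
 [ 0.     0.     0.     1.   ]]
mixer w 0.84 [160. 113.] [0.366 0.142 0.   ]
mixer w 0.55 [293.  86.] [0.592 0.185 0.   ]
mixer sc 0.69 [324. 231.] [0.589 0.191 0.   ]
mixer sc 0.67 [293. 185.] [0.361 0.137 0.   ]
mixer si 0.78 [181. 221.] [ 0.366  0.155 -0.   ]
mixer si 0.73 [228. 188.] [ 0.588  0.18  -0.   ]
mixer_lock w 0.69 [128. 112.] [0.364 0.146 0.13 ]
mixer_lock w 0.67 [306.  84.] [0.592 0.181 0.13 ]
mixer_lock sc 0.59 [298. 151.] [0.366 0.147 0.13 ]
mixer_lock sc 0.55 [327. 195.] [0.596 0.185 0.13 ]
mixer_lock si 0.92 [226. 158.] [0.584 0.176 0.13 ]
mixer_lock si 0.89 [179. 193.] [0.364 0.141 0.13 ]
mixer_bar w 0.92 [273.  91.] [0.55  0.171 0.15 ]
mixer_bar w 0.71 [116. 113.] [0.357 0.145 0.15 ]
mixer_bar sc 0.88 [318. 173.] [0.52  0.175 0.15 ]
mixer_bar sc 0.62 [298. 140.] [0.329 0.15  0.15 ]
mixer_bar si 0.84 [176. 184.] [0.371 0.16  0.15 ]
mixer_bar si 0.8 [221. 153.] [0.572 0.189 0.15 ]
jar w 0.87 [289. 197.] [ 0.591 -0.01   0.   ]
jar w 0.42 [277. 302.] [ 0.572 -0.232  0.   ]
jar si 0.45 [267. 214.] [ 0.59  -0.014  0.   ]
```

View pics/w1.png

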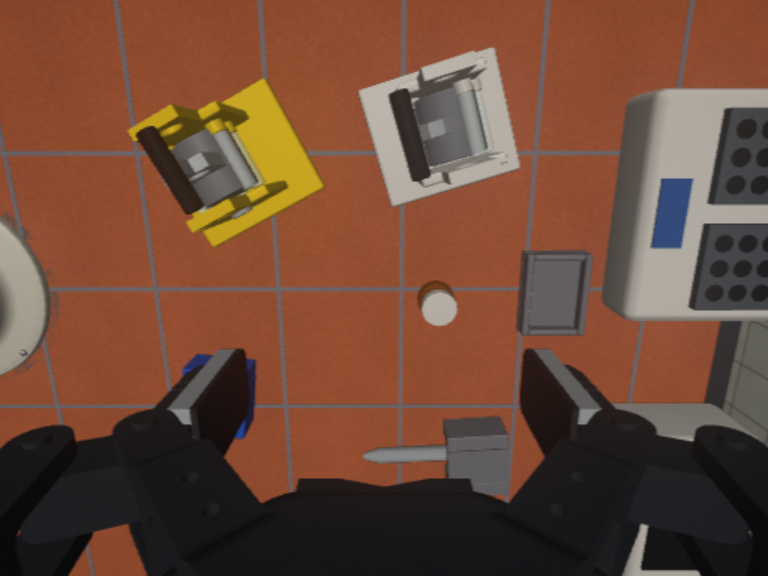

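The wrist view (1.5x) shows the white mixer's base corners at (360,91), (493,48), (519,167), (393,206) and its black bar from (400,92) to (420,178). The pin's tip is at (364,456) and the sleeve mouth at (445,453).

```bash
python3 - <<'E'
from h import *
np.set_printoptions(precision=4,suppress=True)
c=shoot("wrist")
P=[at_z(c,np.array(p)/1.5,.014) for p in [(360,91),(493,48),(519,167),(393,206)]]
P=np.array(P)[:,:2];print(P,P.mean(0)); 
for i in range(4):
    v=P[(i+1)%4]-P[i]; print(np.linalg.norm(v),np.degrees(np.arctan2(v[1],v[0])))
s=shoot("scene");d=shoot("side")
def best(th,k,g):
    r=[r["point"] for r in bot.landmark_of(th,k)]
    return min(r,key=lambda p:np.hypot(*(np.array(p)-g))) 
print("lock",tri([(c,best("mixer_lock",c,[306,84])),(s,best("mixer_lock",s,[327,195])),(d,best("mixer_lock",d,[226,158]))]))
print("bar",tri([(c,best("mixer_bar",c,[273,91])),(s,best("mixer_bar",s,[318,173])),(d,best("mixer_bar",d,[221,153]))]))
for z in (.15,.165): 
    a,b=[at_z(c,np.array(p)/1.5,z) for p in((400,92),(420,178))]; print(z,a,b,np.linalg.norm(a-b),np.degrees(np.arctan2(*(a-b)[1::-1])))
for p in [(364,456),(445,453),(445,420),(443,487)]: print(at_z(c,np.array(p)/1.5,.01))
print(bot.find_in("pin",c)[:1],bot.landmark_of("sleeve_mouth",c)[:2],bot.landmark_of("pin_shank",c)[:2])
E
```

```text
[[0.504  0.2237]
 [0.6432 0.2656]
 [0.6797 0.1452]
 [0.54   0.1021]] [0.5917 0.1841]
0.14528099449745974 16.744718572865917
0.1257684644257408 -73.10991209593887
0.14622820270540152 -162.83818685656613
0.12683407996201837 106.46272557199481
lock (array([0.5911, 0.1753, 0.1285]), [np.float64(1.379680921164502), np.float64(0.6530019989585942), np.float64(0.27169256760345634)])
bar (array([0.5533, 0.1683, 0.1774]), [np.float64(5.151196135417552), np.float64(2.0656063344499223), np.float64(1.8270789165691548)])
0.15 [0.5423 0.2053 0.15  ] [0.5595 0.1391 0.15  ] 0.06837410199137993 104.56793530159094
0.165 [0.5418 0.2034 0.165 ] [0.5583 0.1398 0.165 ] 0.06570690409610565 104.56793530159096
[ 0.5034 -0.2295  0.01  ]
[ 0.6113 -0.2247  0.01  ]
[ 0.6096 -0.175   0.01  ]
[ 0.6106 -0.2782  0.01  ]
[{'point': [268.1, 308.0], 'score': 0.87}] [{'point': [298.0, 300.3], 'score': 0.93}] [{'point': [273.0, 302.2], 'score': 0.97}]
```

```bash
python3 -m inch '[[1,2,-3,6],[2,4,-7,12],[2.6,6.3,-11,17],[2.6,6.3,-15,17],[2.6,6.3,-15,17],[2.6,6.3,-15,17],[2.6,6.3,-15,17],[2.6,6.3,-15,17]]' 4.5 30
python3 - <<'E'
from h import *
np.set_printoptions(precision=4,suppress=True)
c=shoot("wrist");save(c,"w2")
for th in("mixer_bar","mixer_lock","mixer"):print(th,[(r["point"],r["score"],at_z(c,r["point"],dict(mixer=0,mixer_lock=.13,mixer_bar=.165)[th])) for r in bot.landmark_of(th,c)[:2]])
print(bot.get_obs()["ee_pos"],bot.get_obs()["tcp_rot"])
E
```

```text
time: 4.75
ee_pos: [0.5565, 0.1529, 0.2508]
tcp_rot: [179.9, 0.0, 107.0]
wrist_force: [-0.5, 0.1, -0.5]
opening: 0.0448
grasp_force: 0.0
mixer_bar [([252.2, 172.3], 0.82, array([0.5488, 0.1686, 0.165 ]))]
mixer_lock [([308.6, 164.4], 0.98, array([0.595 , 0.1819, 0.13  ])), ([32.5, 126.3], 0.81, array([0.3652, 0.1452, 0.13  ]))]
mixer [([107.6, 119.3], 0.86, array([0.3663, 0.1452, 0.    ])), ([285.4, 142.2], 0.73, array([0.5867, 0.183 , 0.    ]))]
[0.5561 0.1529 0.2496] [179.9763   0.0001 106.9915]
```

View pics/w2.png

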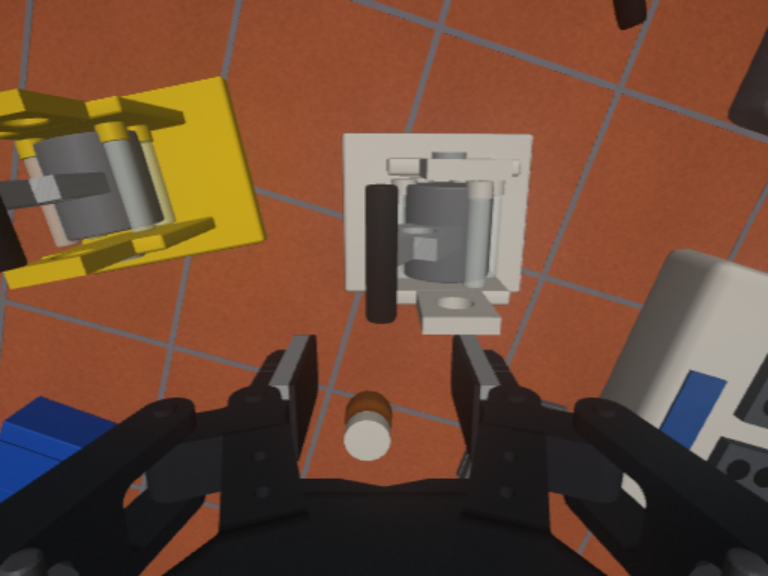

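The close view shows the bar from (381,185) to (382,322), parallel to the jaws' gap, the near ear's top outer edge from (424,333) to (500,331), and base corners at (345,134), (531,135), (345,290).

```bash
python3 - <<'E'
from h import *
np.set_printoptions(precision=4,suppress=True)
c=shoot("wrist")
def g(p,z): return at_z(c,np.array(p)/1.5,z)[:2]
u=np.radians(17);X=np.array([np.cos(u),np.sin(u)]);Y=np.array([-X[1],X[0]])
C=np.array([.592,.1835])
for n,p,z in [("baseTL",(345,134),.014),("baseTR",(531,135),.014),("baseBL",(345,290),.014),("earL",(424,333),.155),("earR",(500,331),.155),("earIL",(418,291),.155),("barT",(381,185),.168),("barB",(382,322),.168),("farL",(387,167),.155),("hole near",(457,304),.141)]:
    q=g(p,z); print(n,q,"mixer frame mm",1e3*np.array([(q-C)@X,(q-C)@Y]))
o=bot.get_obs();q=np.array(o["ee_pos"][:2]);print("tcp",1e3*np.array([(q-C)@X,(q-C)@Y]))
E
```

```text
baseTL [0.5027 0.2236] mixer frame mm [-73.684   64.4513]
baseTR [0.6412 0.2653] mixer frame mm [70.9733 63.8253]
baseBL [0.5371 0.1019] mixer frame mm [-76.3959 -61.9393]
earL [0.5843 0.1345] mixer frame mm [-21.6874 -44.6142]
earR [0.6232 0.1476] mixer frame mm [ 19.3209 -43.4252]
earIL [0.5738 0.156 ] mixer frame mm [-25.4141 -20.9398]
barT [0.5391 0.2035] mixer frame mm [-44.7908  34.5886]
barB [0.5594 0.1385] mixer frame mm [-44.3397 -33.4747]
farL [0.5395 0.2119] mixer frame mm [-41.919   42.4926]
hole near [0.5995 0.1516] mixer frame mm [ -2.1812 -32.7147]
tcp [-43.3056 -18.6922]
```

```bash
python3 -m inch '[[0,0,-3,0],[0,0,-6,0],[0,0,-9,0],[0,0,-9,0],[0,0,-9,0],[0,0,-9,0],[0,0,-9,0],[0,0,-9,0]]' 4.5 30
python3 -m inch '[[0,0,0,0],[0,0,0,0],[0,0,0,0],[0,0,0,0],[0,0,0,0],[0,0,0,0],[0,0,0,0],[0,0,0,0]]' 1.2 25
```

```text
time: 6.0
ee_pos: [0.5562, 0.1531, 0.1597]
tcp_rot: [180.0, 0.0, 107.0]
wrist_force: [-0.7, 0.1, -0.0]
opening: 0.0449
grasp_force: 0.0
time: 7.0
ee_pos: [0.5559, 0.153, 0.1594]
tcp_rot: [-180.0, 0.0, 107.0]
wrist_force: [-3.4, -2.0, 3.4]
opening: 0.0146
grasp_force: 25.3
```

```bash
python3 -m inch '[[0.6,0.18,0.3,0],[1.2,0.36,0.57,0],[1.9,0.57,0.77,0],[2.6,0.78,0.92,0],[3.3,1,1,0],[4.02,1.21,1.04,0],[4.02,1.21,1.04,0],[4.02,1.21,1.04,0]]' - 25
python3 - <<'E'
from h import *
for n in("side","wrist","scene"):
    c=shoot(n); cv2.imwrite(f"pics/{n}3.png",cv2.resize(c["img"][100:230,150:310,::-1] if n=="side" else c["img"][:,:,::-1],None,fx=4.5 if n=="side" else 1.5,fy=4.5 if n=="side" else 1.5,interpolation=cv2.INTER_CUBIC))
E
```

```text
time: 8.0
ee_pos: [0.5969, 0.1653, 0.1701]
tcp_rot: [179.9, 0.0, 107.0]
wrist_force: [1.0, -0.2, 4.9]
opening: 0.0149
grasp_force: 25.2
```

View pics/wrist3.png

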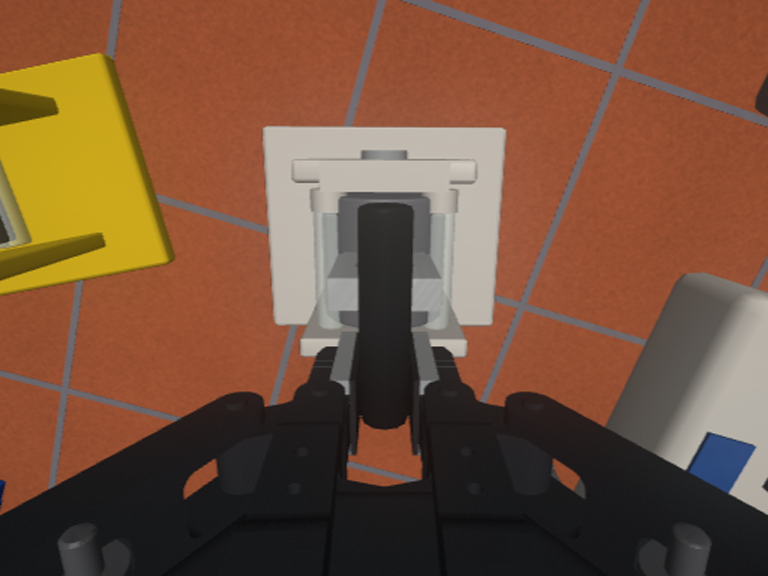

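The bar (centre column 385) is in line with the base (264–505), the ears and the camera's centre column of 384, so the lever stands upright. I'll release it and rise.

```bash
python3 -m inch '[[0,0,0,0],[0,0,0,0],[0,0,0,0],[0,0,3,0],[0,0,6,0],[0,0,10,0],[0,0,10,0],[0,0,10,0]]' 4.5 30
python3 - <<'E'
from h import *
o=bot.get_obs();print(np.round(o["q"],1),o["tcp_rot"],o["ee_pos"])
c=shoot("wrist");save(c,"w4")
E
```

```text
time: 9.15
ee_pos: [0.5962, 0.1651, 0.2689]
tcp_rot: [-180.0, -0.0, 107.0]
wrist_force: [0.2, -0.5, -0.1]
opening: 0.0452
grasp_force: 0.0
[ 15.5  15.8  25.8 100.1  -0.   88.5] [-1.79965777e+02 -3.78289406e-04  1.06999889e+02] [0.59623863 0.16512563 0.26892104]
```

View pics/w4.png

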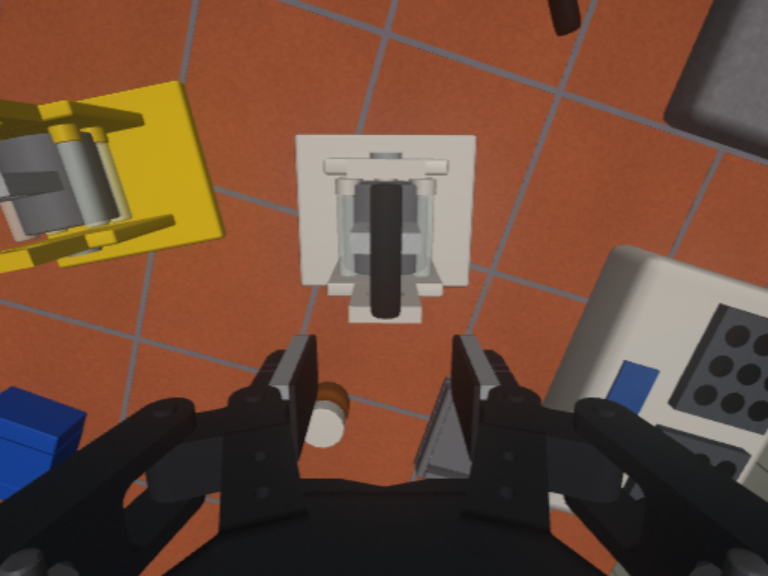

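The lever stands upright: bar centre at column 386, near ear at 385, base at 385.5. Now to the pin.

```bash
python3 -m inch '[[-0.5,-4,0,10],[-1,-10,0,20],[-1.5,-16,0,30],[-2,-22,-2,40],[-3,-28,-4,50],[-3.5,-34,-6,60],[-4.1,-39.2,-8,70],[-4.1,-39.2,-10,73]]' 6 30
python3 -m inch '[[0,0,0,0],[0,0,0,0],[0,0,0,0],[0,0,0,0],[0,0,0,0],[0,0,0,0],[0,0,0,0],[0,0,0,0]]'
python3 - <<'E'
from h import *
np.set_printoptions(precision=4,suppress=True)
o=bot.get_obs();print(o["tcp_rot"],o["ee_pos"])
c=shoot("wrist");save(c,"w5")
for th in("pin","pin_shank","pin_paddle","sleeve_mouth"):print(th,[(r["point"],r["score"],at_z(c,r["point"],.01)) for r in bot.landmark_of(th,c)[:2]])
E
```

```text
time: 10.2
ee_pos: [0.5535, -0.2303, 0.167]
tcp_rot: [180.0, -0.1, 180.0]
wrist_force: [-0.5, 1.1, 0.6]
opening: 0.0603
grasp_force: 0.0
time: 11.2
ee_pos: [0.5552, -0.2269, 0.1697]
tcp_rot: [180.0, -0.0, 180.0]
wrist_force: [-0.2, 0.5, -0.7]
opening: 0.0599
grasp_force: 0.0
[179.9992  -0.0015 179.9968] [ 0.5552 -0.2269  0.1697]
pin [([256.3, 228.2], 0.64, array([ 0.6139, -0.2263,  0.01  ]))]
pin_shank [([258.2, 185.0], 0.93, array([ 0.5671, -0.2244,  0.01  ]))]
pin_paddle []
sleeve_mouth [([263.0, 222.8], 0.92, array([ 0.6078, -0.2193,  0.01  ]))]
```

View pics/w5.png

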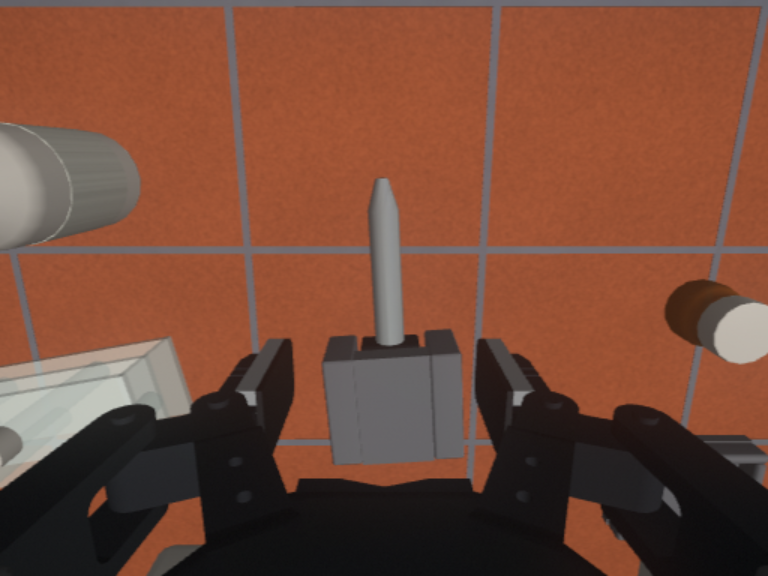

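The pin's tip shows at (382,180), its shoulder at the mouth at (390,343). Pin and sleeve are slightly yawed (mouth edge from (326,338) to (460,331)).

```bash
python3 - <<'E'
from h import *
np.set_printoptions(precision=4,suppress=True)
c=shoot("wrist")
g=lambda p,z: at_z(c,np.array(p)/1.5,z)
t=g((382,180),.01);b=g((389.5,340),.015);m=g((383,212),.015)
print(t,m,b,"len",np.linalg.norm(t-b),"heading",np.degrees(np.arctan2(*(t-b)[1::-1])))
a,e=g((326,338),.044),g((460,331),.044);print(a,e,np.linalg.norm(a-e),np.degrees(np.arctan2(*(e-a)[1::-1])))
E
```

```text
[ 0.5031 -0.228   0.01  ] [ 0.5227 -0.2274  0.015 ] [ 0.61   -0.2229  0.015 ] len 0.10715195762898165 heading -177.24866941364635
[ 0.5966 -0.2624  0.044 ] [ 0.5919 -0.1801  0.044 ] 0.08241808289977673 93.238998694305
```

```bash
python3 -m inch '[[0,0.1,-5,3],[0,0.1,-10,3],[0,0.1,-13,3],[0,0.1,-14.5,3],[0,0.1,-15.7,3],[0,0.1,-15.7,3],[0,0.1,-15.7,3],[0,0.1,-15.7,3]]' 6 60
python3 -m inch '[[0,0,0,0],[0,0,0,0],[0,0,0,0],[0,0,0,0],[0,0,0,0],[0,0,0,0],[0,0,0,0],[0,0,0,0]]' 1 60
```

```text
time: 12.5
ee_pos: [0.5558, -0.2261, 0.0137]
tcp_rot: [-180.0, 0.1, -177.0]
wrist_force: [-0.4, -1.1, 0.2]
opening: 0.0601
grasp_force: 0.0
time: 13.5
ee_pos: [0.5554, -0.2259, 0.0131]
tcp_rot: [-180.0, 0.0, -177.0]
wrist_force: [-1.7, 0.4, 5.9]
opening: 0.0175
grasp_force: 59.0
```

```bash
python3 -m inch '[[-1,-0.05,0,0],[-2.5,-0.13,0,0],[-4.5,-0.24,0,0],[-6.5,-0.34,0,0],[-8.5,-0.45,0,0],[-10.5,-0.55,0,0],[-11,-0.58,0,0],[-11,-0.58,0,0]]'
python3 -m inch '[[0,0,2,-5],[0,2,3,-15],[0,4,3,-25],[0,6,3,-35],[0,8,3,-45],[0,8,3,-55],[0,8,3,-65],[0,8,3,-75]]'
python3 -m inch '[[0,0,0,-1],[0,0,-1,-1],[0,0,-2,-1],[0,0,-2.5,-1],[0,0,-3,-1],[0,0,-3,-1],[0,0,-3,-1],[0,0,-3,-1]]'
```

```text
time: 14.5
ee_pos: [0.4437, -0.2318, 0.013]
tcp_rot: [-180.0, -0.1, -177.0]
wrist_force: [-6.0, -0.5, 10.8]
opening: 0.0172
grasp_force: 59.6
time: 15.5
ee_pos: [0.4439, -0.1514, 0.0415]
tcp_rot: [-179.9, -0.1, 107.7]
wrist_force: [-0.7, 0.4, -1.5]
opening: 0.0176
grasp_force: 59.1
time: 16.5
ee_pos: [0.4453, -0.1517, 0.013]
tcp_rot: [180.0, 0.0, 107.0]
wrist_force: [-2.6, 1.5, 6.2]
opening: 0.0173
grasp_force: 59.8
```

```bash
python3 -m inch '[[0,0,0,0],[0,0,0,0],[0,0,0,0],[0,0,0,0],[0,0,4,0],[0.5,-2,9,0],[1.5,-5,15,0],[2.5,-8.1,16,0]]' 6.5 30
python3 -m inch '[[0,0,0,0],[0,0,0,0],[0,0,0,0],[0,0,0,0],[0,0,0,0],[0,0,0,0],[0,0,0,0],[0,0,0,0]]'
python3 - <<'E'
from h import *
np.set_printoptions(precision=4,suppress=True)
o=bot.get_obs();print(o["tcp_rot"],o["ee_pos"])
c=shoot("wrist");save(c,"w6")
for th in("pin","pin_shank","pin_paddle"):print(th,[(r["point"],r["score"],at_z(c,r["point"],.01)) for r in bot.landmark_of(th,c)[:2]])
E
```

```text
time: 17.5
ee_pos: [0.4717, -0.2339, 0.1769]
tcp_rot: [179.8, 0.2, 107.0]
wrist_force: [0.0, 0.3, -0.6]
opening: 0.0649
grasp_force: 0.0
time: 18.5
ee_pos: [0.4702, -0.2327, 0.1727]
tcp_rot: [180.0, 0.0, 107.0]
wrist_force: [0.4, -0.1, 0.3]
opening: 0.0646
grasp_force: 0.0
[179.9997   0.0018 107.0018] [ 0.4702 -0.2327  0.1727]
pin [([254.9, 148.5], 0.91, array([ 0.4619, -0.2098,  0.01  ]))]
pin_shank [([256.7, 93.7], 0.93, array([ 0.4484, -0.16  ,  0.01  ]))]
pin_paddle [([256.0, 177.7], 0.64, array([ 0.4716, -0.2378,  0.01  ]))]
```

View pics/w6.png

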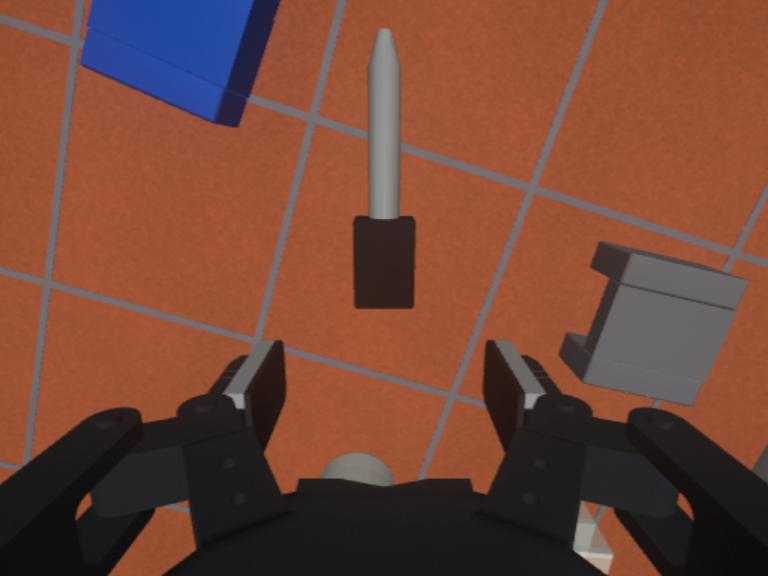

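The pin lies released and level, heading along the tool (column 384), paddle from row 217 to 308. Now I'll regrasp at the paddle.

```bash
python3 -m inch '[[0.1,-0.3,-5,0],[0.1,-0.3,-10,0],[0.1,-0.3,-13,0],[0.1,-0.3,-14.5,0],[0.1,-0.3,-16,0],[0.1,-0.3,-16,0],[0.1,-0.3,-16,0],[0.1,-0.3,-16,0]]' 6.5 90
python3 -m inch '[[0,0,0,0],[0,0,0,0],[0,0,0,0],[0,0,0,0],[0,0,0,0],[0,0,0,0],[0,0,0,0],[0,0,0,0]]' 3 90
python3 -m inch '[[0,0,3,0],[0,0,7,0],[0,0,12,0],[4,5,12,0],[8,10,12,0],[12,15,12,0],[16,19.5,12,0],[18.06,21.91,12,0]]'
python3 -m inch '[[0,0,0,0],[0,0,0,0],[0,0,0,0],[0,0,0,0],[0,0,0,0],[0,0,0,0],[0,0,0,0],[0,0,0,0]]'
python3 - <<'E'
from h import *
o=bot.get_obs();print(o["tcp_rot"],o["ee_pos"])
c=shoot("wrist");save(c,"w7")
print([bot.landmark_of(t,c)[:1] for t in("pin_shank","mixer_lock","mixer_bar")])
E
```

```text
time: 19.7
ee_pos: [0.4718, -0.236, 0.0137]
tcp_rot: [179.9, 0.1, 107.0]
wrist_force: [-0.4, 0.2, 0.3]
opening: 0.0652
grasp_force: 0.0
time: 20.7
ee_pos: [0.4716, -0.2359, 0.0136]
tcp_rot: [179.9, 0.0, 107.0]
wrist_force: [-0.9, 1.1, 7.0]
opening: 0.0377
grasp_force: 91.0
time: 21.7
ee_pos: [0.6531, -0.0139, 0.1319]
tcp_rot: [-180.0, -0.0, 107.1]
wrist_force: [0.4, -0.9, -1.7]
opening: 0.0374
grasp_force: 90.8
time: 22.7
ee_pos: [0.6518, -0.0166, 0.1327]
tcp_rot: [-180.0, 0.0, 107.0]
wrist_force: [-0.4, 0.6, -1.7]
opening: 0.038
grasp_force: 90.9
[-1.79999022e+02  4.68919352e-04  1.07002059e+02] [ 0.65179686 -0.01658712  0.13267387]
[[{'point': [255.1, 77.2], 'score': 0.88}], [], []]
```

View pics/w7.png

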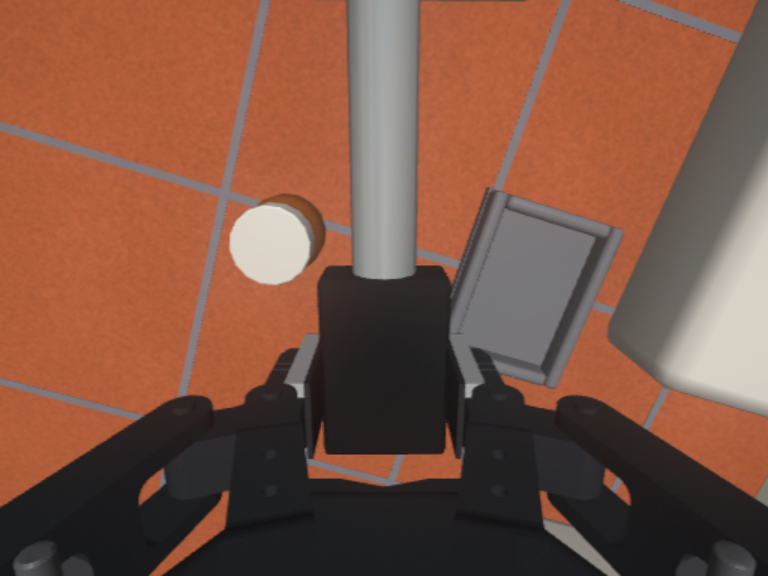

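The pin is held straight on column 384 with its shank free. I'll start the insertion.

```bash
python3 -m inch '[[-0.15,0.48,0,0],[-0.29,0.96,0,0],[-0.44,1.43,0,0],[-0.58,1.91,0,0],[-0.73,2.39,0,0],[-0.88,2.87,0,0],[-1.02,3.35,0,0],[-1.17,3.83,0,0]]'
python3 -m inch '[[-0.09,0.29,0,0],[-0.18,0.57,0,0],[-0.26,0.86,0,0],[-0.35,1.15,0,0],[-0.44,1.43,0,0],[-0.53,1.72,0,0],[-0.58,1.91,0,0],[-0.58,1.91,0,0]]'
python3 - <<'E'
from h import *
c=shoot("side"); cv2.imwrite("pics/s8.png",cv2.resize(c["img"][90:230,160:330,::-1],None,fx=4.2,fy=4.2,interpolation=cv2.INTER_CUBIC))
E
```

```text
time: 23.9
ee_pos: [0.64, 0.022, 0.1327]
tcp_rot: [-180.0, -0.0, 107.0]
wrist_force: [0.3, -0.1, -1.4]
opening: 0.0379
grasp_force: 90.9
time: 24.9
ee_pos: [0.6343, 0.0409, 0.1327]
tcp_rot: [180.0, 0.0, 107.0]
wrist_force: [0.4, 1.1, -1.4]
opening: 0.0375
grasp_force: 90.9
```

View pics/s8.png

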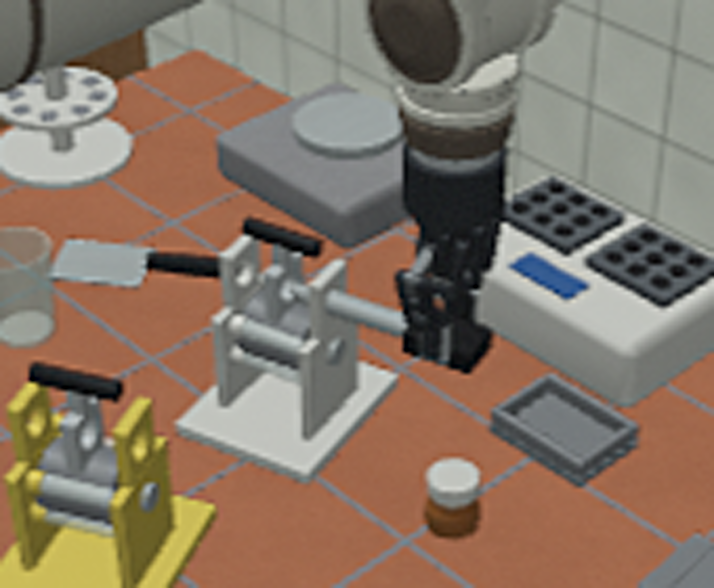

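The tip has passed the near ear at (325,295) with no force. I'll carry on.

```bash
python3 -m inch '[[-0.15,0.48,0,0],[-0.29,0.96,0,0],[-0.44,1.43,0,0],[-0.58,1.91,0,0],[-0.73,2.39,0,0],[-0.88,2.87,0,0],[-1.02,3.35,0,0],[-1.02,3.35,0,0]]'
python3 -m inch '[[-0.07,0.24,0,0],[-0.15,0.48,0,0],[-0.22,0.72,0,0],[-0.29,0.96,0,0],[-0.37,1.2,0,0],[-0.44,1.43,0,0],[-0.44,1.43,0,0],[-0.44,1.43,0,0]]'
python3 - <<'E'
from h import *
c=shoot("side");s=shoot("scene");w=shoot("wrist");save(w,"w9")
print([r["point"] for r in bot.landmark_of("pin",w)[:1]])
E
```

```text
time: 25.95
ee_pos: [0.624, 0.0747, 0.1327]
tcp_rot: [180.0, 0.0, 107.0]
wrist_force: [-0.5, -0.4, -0.5]
opening: 0.0375
grasp_force: 90.9
time: 26.95
ee_pos: [0.6197, 0.0886, 0.1327]
tcp_rot: [-180.0, 0.0, 107.0]
wrist_force: [1.3, 0.6, 0.0]
opening: 0.0379
grasp_force: 90.9
[[256.1, 178.5]]
```

```bash
python3 -m inch '[[-0.07,0.24,0,0],[-0.15,0.48,0,0],[-0.22,0.72,0,0],[-0.29,0.96,0,0],[-0.37,1.2,0,0],[-0.44,1.43,0,0],[-0.44,1.43,0,0],[-0.44,1.43,0,0]]'
python3 -m inch '[[-0.01,0.05,0,0],[-0.03,0.1,0,0],[-0.04,0.14,0,0],[-0.06,0.19,0,0],[-0.06,0.19,0,0],[-0.06,0.19,0,0],[-0.06,0.19,0,0],[-0.06,0.19,0,0]]'
```

```text
time: 28.15
ee_pos: [0.6153, 0.1029, 0.1327]
tcp_rot: [180.0, 0.0, 107.0]
wrist_force: [-0.7, -0.4, -2.1]
opening: 0.0377
grasp_force: 90.9
time: 29.15
ee_pos: [0.6147, 0.1048, 0.1327]
tcp_rot: [180.0, -0.0, 107.0]
wrist_force: [0.1, 0.9, -0.9]
opening: 0.0376
grasp_force: 90.9
```

Advanced 127 mm with no contact yet, so I'll go on in small steps.

```bash
python3 -m inch '[[-0.01,0.05,0,0],[-0.03,0.1,0,0],[-0.04,0.14,0,0],[-0.06,0.19,0,0],[-0.06,0.19,0,0],[-0.06,0.19,0,0],[-0.06,0.19,0,0],[-0.06,0.19,0,0]]'
python3 -m inch '[[-0.01,0.05,0,0],[-0.03,0.1,0,0],[-0.04,0.14,0,0],[-0.06,0.19,0,0],[-0.06,0.19,0,0],[-0.06,0.19,0,0],[-0.06,0.19,0,0],[-0.06,0.19,0,0]]'
```

```text
time: 30.15
ee_pos: [0.6141, 0.1067, 0.1327]
tcp_rot: [-180.0, -0.0, 107.0]
wrist_force: [0.7, 0.3, -0.6]
opening: 0.0376
grasp_force: 90.9
time: 31.15
ee_pos: [0.6135, 0.1086, 0.1327]
tcp_rot: [180.0, 0.0, 107.0]
wrist_force: [0.9, -0.1, -0.4]
opening: 0.0378
grasp_force: 90.9
```

```bash
python3 -m inch '[[-0.01,0.05,0,0],[-0.03,0.1,0,0],[-0.04,0.14,0,0],[-0.06,0.19,0,0],[-0.06,0.19,0,0],[-0.06,0.19,0,0],[-0.06,0.19,0,0],[-0.06,0.19,0,0]]'
python3 - <<'E'
from h import *
w=shoot("wrist");save(w,"w10")
E
```

```text
time: 32.15
ee_pos: [0.6133, 0.1092, 0.1327]
tcp_rot: [180.0, 0.1, 106.9]
wrist_force: [1.7, -7.5, -1.5]
opening: 0.0374
grasp_force: 90.9
```

View pics/w10.png

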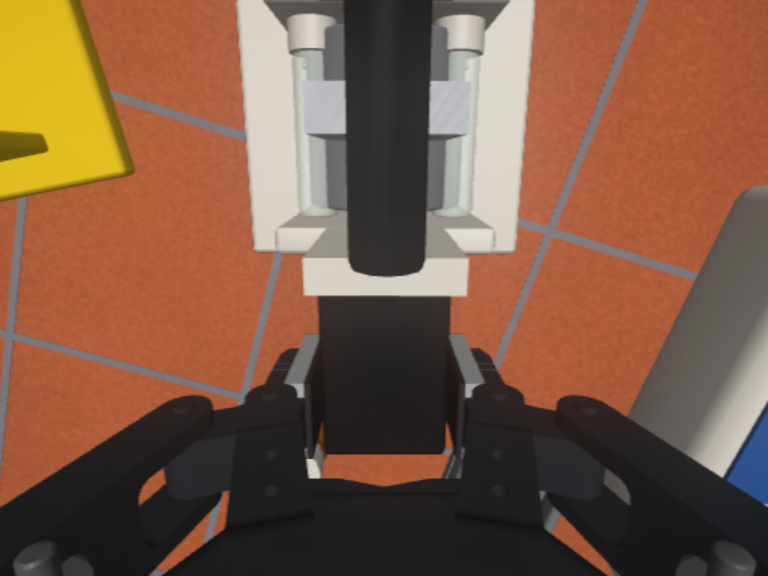

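The paddle's shoulder meets the ear's face (row 296) and the force has risen to 7.5 N. I'll press a little more, let go, rise and back off.

```bash
python3 -m inch '[[-0.03,0.1,0,0],[-0.06,0.19,0,0],[-0.06,0.19,0,0],[-0.06,0.19,0,0],[-0.06,0.19,0,0],[-0.06,0.19,0,0],[-0.06,0.19,0,0],[-0.06,0.19,0,0]]'
python3 -m inch '[[0,0,0,0],[0,0,0,0],[0,0,0,0],[0,0,0,0],[0,0,0,0],[0,0,0,0],[0,0,0,0],[0,0,0,0]]' 6.5 30
python3 -m inch '[[0,0,1,0],[0,0,3,0],[0,0,6,0],[0,0,10,0],[0,0,12,0],[0,-2,13,0],[0,-4,13,0],[0,-4,13,0]]'
python3 - <<'E'
from h import *
np.set_printoptions(precision=4,suppress=True)
w=shoot("wrist");s=shoot("side")
a=cv2.resize(w["img"][60:320,130:390,::-1],(400,400)); b=cv2.resize(s["img"][100:220,180:300,::-1],(400,400),interpolation=cv2.INTER_CUBIC)
cv2.imwrite("pics/f11.png",np.hstack([a,b]))
E
```

```text
time: 33.2
ee_pos: [0.6132, 0.1093, 0.1328]
tcp_rot: [180.0, 0.3, 106.8]
wrist_force: [4.5, -16.7, -2.0]
opening: 0.0375
grasp_force: 90.9
time: 34.2
ee_pos: [0.6123, 0.1124, 0.1327]
tcp_rot: [-180.0, -0.0, 107.0]
wrist_force: [0.6, 0.5, 0.3]
opening: 0.0655
grasp_force: 0.0
time: 35.2
ee_pos: [0.6121, 0.0702, 0.2619]
tcp_rot: [-179.9, -0.0, 106.9]
wrist_force: [0.2, 0.3, -0.3]
opening: 0.0652
grasp_force: 0.0
```

View pics/f11.png

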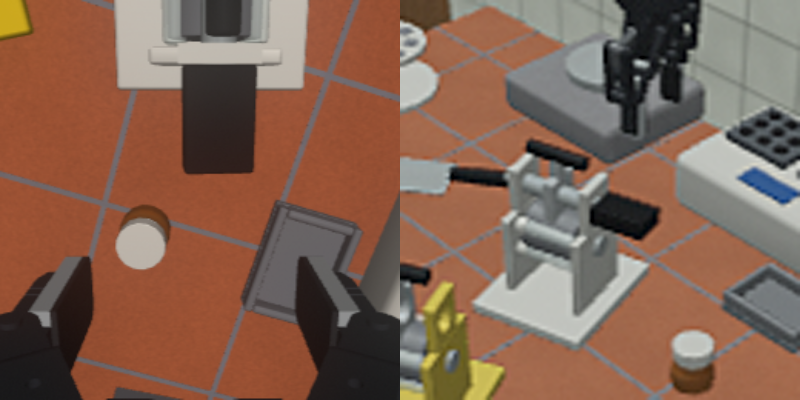

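The pin sits through all three holes with its shoulder against the cheek at (218,66). The gripper is clear and the jar and lid are where they were.

```bash
python3 -c "
from workcell import bot
print(bot.job_done())"
```

```text
the job is handed in; nothing more can be done
None
```

I swung the lever upright, drew the pin out, laid it flat and let go, took it again by the paddle, and pushed it home through all three holes, then released it and handed the job in at about 35 s; I viewed 12 pictures, two over the limit of 10.

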